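# Shim the rocking bench supply

### The arm

A 6-joint arm with a two-finger parallel gripper is mounted at the origin on the work surface. World frame = base frame: x ahead of the robot, y to its left, z up, the work surface at z = 0. Lengths are in m, angles in rad, forces in N, time in s.
With the tool pointing down it reaches from about 0.275 to 1 m from the base axis. Payload 8.4 kg.
Tool frame: the origin (TCP) lies at the very end of the fingers, on their centre line; the grasp point (between the pads) lies 19 mm behind it; z points along the fingers, y is the direction in which the jaws open and shut (so a half turn about z gives the same grasp; the last joint's range is limited). The gripper opens to 85 mm and grips with 20 to 120 N. Pads are 22 mm wide; open, the fingers measure 114 mm over their backs; the gripper's body (76 mm by 85 mm) begins 54 mm behind the grasp point. The pads swing forward as they close: fully open they stand 13 mm farther back than shut.
Start: joints at [-1.287, 0.353, 1.633, -0, 1.155, -0.002], TCP at [0.176, -0.6, 0.231] pointing down, gripper open.
Joint ranges: [-2.63, 2.63], [-0.92, 2.1], [0.06, 2.66], [-1.3, 4.44], [0, 2.69], [-3.02, 3.02]. Speed limits (rad/s): [2.22, 2.22, 2.79, 3.14, 3.14, 3.14].

### API

Orientations are given as a unit quaternion [x, y, z, w].
In Python, from cell import ctrl gives the robot as it stands. The module is installed in compiled form; this text tells all that it offers.
- The arm moves only by the tool jog_arm, never from a script. Its argument "commands" is a list of rows, each an object of numbers: "dx", "dy", "dz": the shift along the tool's x, y, z in units of 30 mm (1.0 is 30 mm); "roll": the turn about the tool's z in rad; "fingers": the opening in per cent of the stroke, from 0 (shut) to 100 (fully open). In form: [{"dx": .., "dy": .., "dz": .., "roll": .., "fingers": ..}, ...]. A call has 1 to 12 rows; each row shifts and turns the pose as measured when the row begins, along the tool's axes as they then stand; what a row does not reach is not made up. A row lasts 1/12 s, in which the tool goes at most 41.7 mm and 7.16 degrees, less where a joint would pass 70% of its speed; a pose out of reach is approached as far as the arm can. A call is refused whole if a number of a shift passes 1 or a number of a turn 0.125, either way. A call with a gripper value outside its range is refused whole. The fingers move at their own pace and stop on an object; "grip_force" is the grip in N (left out, the last holds). Time passes only in rows, so rows that do not move let the fingers close. It gives the time, the measured TCP pose, the force and the opening at its end, in the units of the state.
- ctrl.get_obs(): the state, without advancing time (a new reading comes with each control period).
- ctrl.snapshot(name): name is "scene" or "top" or "wrist"; returns a dict with "frame" (384x512x3 uint8, blue, green, red), "depth" (384x512 float32, m along the optical axis (not along the pixel's ray), 0 where there is no reading), "intrinsics" (3x3 intrinsics, pixels), "extrinsics" (4x4, takes a point from world to camera coordinates). Camera axes: x right, y down, z forward; pixel columns grow to the right and rows downward; lengths in m; the calibration is good to about 2 mm. A picture is of the moment at which its call begins.
- ctrl.job_done(): hands the job in, once; it reports no verdict.
The state is a dict: "time_s": time; "qpos": joint angles; "joint_velocities": joint speeds; "tau": joint torques, N m; "position": TCP position; "tool_rot": TCP orientation; "wrist_force": force on the tool from outside, world axes, zero at the start; "wrist_torque": the same for the moment, N m; "opening": opening from 0.0 (shut) to 1.0 (fully open).
Only numpy, scipy, OpenCV 4.12 (cv2) and the standard library are available. Lean on these libraries where they do the work, as an engineer would, in place of code of your own. Each camera call takes 0.05 s, during which the arm holds its last target. There are 200 camera calls.

### The job

The bench power supply rocks because its front left screw foot (left as you face the panel) is wound in too far and hangs above the bench. Push the wooden wedge along the bench, thin end first, under that foot until the foot bears on it and the rocking stops, keeping the supply level and where it stands; then press down with a fingertip on top of the case right above that foot to check that the corner no longer dips, and move clear. Do not pick up the wedge, and leave everything else alone.

Things in the scene. Friction and masses are not known exactly. Their poses are not given: they have to be found in the camera images.
- supply: bench power supply, grey case 250 (x) x 220 (y) x 90 mm, 3.2 kg, underside 24 mm and top 114 mm above the bench. x: front panel to back, y: left, z: up. Origin: on the bench below the centre of the front left foot; front panel at x = -20 mm (knobs to -37, right of y = -20), left side at y = +20. Stands level on three rubber feet that grip well; 3 N down on the front left corner tips it.
- press_spot (a point): point on top of the case right above the front left foot, 114 mm above the bench, 20 mm in from the front and left edges; flat and bare around it. Press here.
- foot_pad (a point): centre of the underside of the front left screw foot, a round rubber pad 22 mm across and 6 mm thick on a thin stem; 5 to 10 mm above the bench at the start.
- foot (a joint): how far the front left foot is wound in: height of its pad's underside above the bench when the supply is level (m), 0.005 to 0.010. Stiff, does not move in use.
- wedge: plain wooden wedge lying flat, 110 x 44 mm, 2 mm thick at the thin end rising evenly to 18 mm at the upright butt face. Origin: centre of underside; x to the thin end (+55 mm), butt at -55. 45 g, slides easily. Starts 10 to 50 mm short of the foot, thin end towards it. Resists with several N (up to 10 N is safe) once the foot bears on it; 7 mm more lifts the corner 1 mm. Stays when let go.
- multimeter: handheld multimeter, rounded slab 170 x 80 x 34 mm lying flat to the left of the supply; origin under its centre. A bystander.
- reel: small solder reel standing on its flange, 56 mm across, 38 mm high, in front of the supply to the left of the wedge; origin under its centre. A bystander.
- jar: small jar, 44 mm across, 60 mm high, in front of the supply to the right of the wedge; origin under its centre. A bystander.
- screwdriver: screwdriver lying on the bench on the right, along its own x. A bystander.
- block: flat square wooden block 50 x 50 x 20 mm on the right; origin under its centre. Not the wedge, a bystander.
Things that resemble listed ones, but are neither listed nor needed, are in the scene too. Leave any purple or turquoise look-alike of the wedge alone.

How it is judged:
By the outcome, as a careful person would: the job done as asked, in the order asked, and still so for the second after the job is handed in, with the robot touching nothing.
It also fails if it takes over 51 s, if anything falls off the work surface, if the arm or the gripper's body presses on something with over 40 N, if the wrist force passes 120 N, or if a joint passes its speed limit or range.

## Working session

There is one attempt and no reset: what is moved stays moved. The work goes in short steps, Python scripts to look and compute and a tool call to move; the robot and the scene stay as the last step left them, time stands still between calls to the robot, and variables do not carry over. Pictures are saved under pics/ and viewed, about 8 in all and at most 12, crops included, and the job is handed in when it is done.

Besides the shell and the picture viewer there is one more tool, called after "Request:" by a JSON object that holds its "name" and its "arguments". jog_arm: Moves the arm, as the interface text tells. Its arguments: {"type":"object","properties":{"commands":{"type":"array"},"grip_force":{"type":"number"}},"required":["commands"]}

```bash
mkdir -p pics; cat > h.py <<'E'
import numpy as np, cv2
from cell import ctrl
def snap(n,f):
    s=ctrl.snapshot(n); cv2.imwrite(f'pics/{f}.png',s['frame']); np.savez(f'pics/{f}.npz',**s); return s
def P(s,u,v,z=None):
    K=s['intrinsics'];E=s['extrinsics'];R=E[:3,:3];t=E[:3,3];c=-R.T@t
    r=R.T@np.linalg.inv(K)@np.array([u,v,1.])
    if z is None: return c+r*float(s['depth'][int(round(v)),int(round(u))])
    return c+r*(z-c[2])/r[2]
E
python3 - <<'E'
from h import *
a=snap('top','t0');b=snap('scene','s0')
cv2.imwrite('pics/both.png',cv2.resize(a['frame'],(800,600)))
cv2.imwrite('pics/sc.png',cv2.resize(b['frame'],(800,600)))
print(ctrl.get_obs())
E
```

```text
{'time_s': 0.1, 'qpos': array([-1.28740827e+00,  3.53582130e-01,  1.63406386e+00,  1.71351430e-05,
        1.15520357e+00, -2.39936557e-03]), 'joint_velocities': array([ 4.92330956e-04, -2.30296291e-03, -9.43837544e-05, -2.87825613e-04,
       -2.26661791e-04,  6.99518254e-04]), 'tau': array([ 3.52983607e-04, -6.06356335e+01, -3.42817247e+01,  4.89295337e-05,
        3.87731256e-03, -2.86722582e-05]), 'position': array([ 0.17608058, -0.59923425,  0.23063298]), 'tool_rot': array([ 9.89808351e-01,  1.42404468e-01, -8.02449948e-05, -6.23357910e-04]), 'wrist_force': array([-0.18260916,  0.11471444,  0.1476855 ]), 'wrist_torque': array([-0.01316628,  0.00935256,  0.00512847]), 'opening': 0.9987610583529305}
```

View pics/both.png

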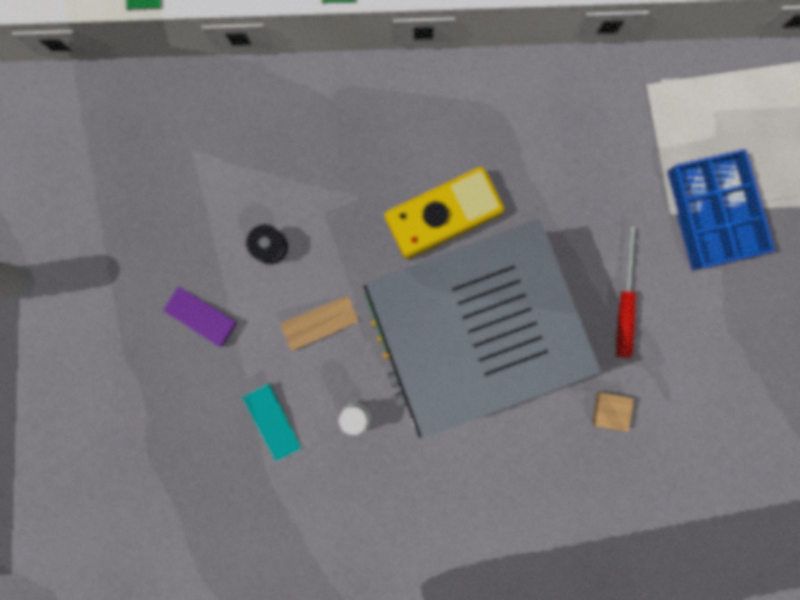

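View pics/sc.png

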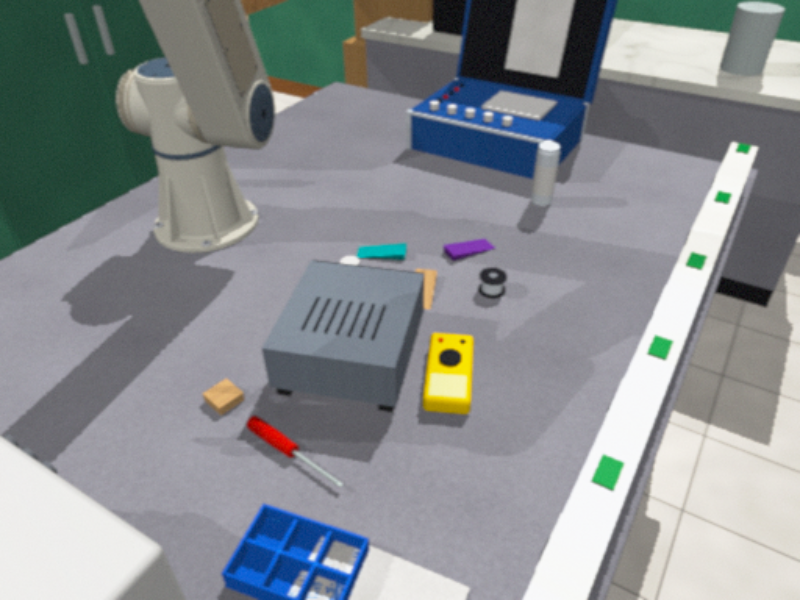

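The top view shows the supply with corners at about (366,286), (540,222), (599,372) and (420,436), in 800-px scale. The wooden wedge is at (320,323), the reel at (267,244), the jar at (353,420) and the multimeter at (445,213). The purple and turquoise look-alikes are at (200,317) and (272,422).

```bash
python3 - <<'E'
from h import *
s=dict(np.load('pics/t0.npz'));f=s['frame']
hsv=cv2.cvtColor(f,cv2.COLOR_BGR2HSV)
m=cv2.inRange(hsv,(8,70,80),(25,255,255)); m[:, 232:]=0
m[:180]=0
n,l,st,c=cv2.connectedComponentsWithStats(m);i=1+st[1:,4].argmax();print(st[i],c[i])
cn=cv2.findContours((l==i).astype('uint8'),0,2)[0][0]
q=cv2.boxPoints(cv2.minAreaRect(cn));print(q)
w=[P(s,*p,z=.01) for p in q]
print(np.round(w,4))
k=512/800
for n,(u,v),z in [('FL',(366,286),.114),('BL',(540,222),.114),('BR',(599,372),.114),('FR',(420,436),.114),('reel',(267,244),.038),('jar',(353,420),.06),('mm',(445,213),.034)]:
    print(n,P(s,u*k,v*k,z).round(4),P(s,u*k,v*k).round(4))
E=s['extrinsics'];print('cam',-E[:3,:3].T@E[:3,3],s['intrinsics'][0,0])
x0,y0=150,140
cv2.imwrite('pics/c1.png',cv2.resize(f[y0:y0+150,x0:x0+200],None,fx=4,fy=4,interpolation=cv2.INTER_CUBIC))
E
```

```text
[180 190  49  34 877] [203.84378563 206.38426454]
[[178.77585 206.81038]
 [221.98276 188.29314]
 [229.48276 205.79314]
 [186.27585 224.31038]]
[[ 0.5869  0.0902  0.01  ]
 [ 0.6285 -0.0134  0.01  ]
 [ 0.5863 -0.0305  0.01  ]
 [ 0.545   0.0726  0.01  ]]
FL [ 0.6279 -0.0519  0.114 ] [ 0.6283 -0.0515  0.1104]
BL [ 0.7084 -0.2875  0.114 ] [ 0.7088 -0.2879  0.1121]
BR [ 0.5064 -0.3562  0.114 ] [ 0.5063 -0.357   0.1115]
FR [ 0.4285 -0.1191  0.114 ] [ 0.4283 -0.1191  0.1121]
reel [0.7036 0.1011 0.038 ] [0.7043 0.102  0.0346]
jar [ 0.4448 -0.0254  0.06  ] [ 0.4448 -0.0253  0.0595]
mm [ 0.7441 -0.165   0.034 ] [ 0.7428 -0.1647  0.039 ]
cam [ 0.53859337 -0.11692315  0.8615972 ] 360.084401339769
```

View pics/c1.png

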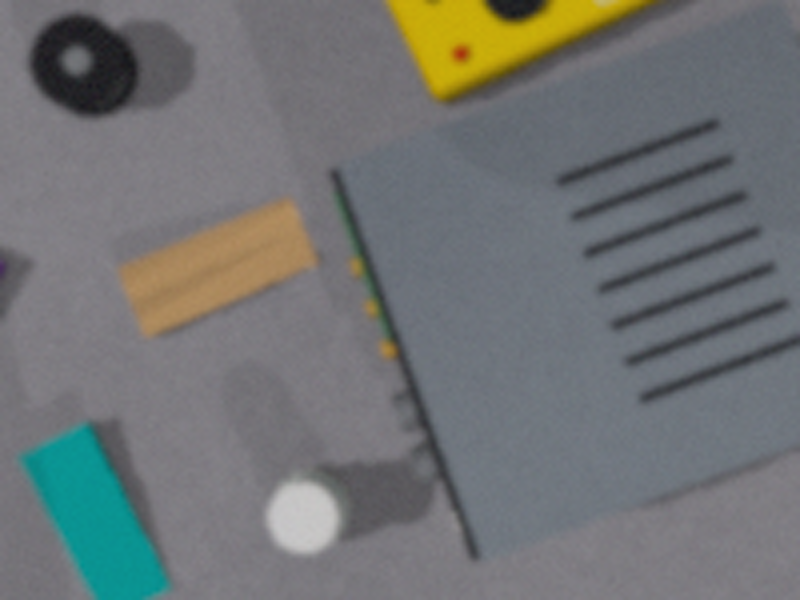

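The crop shows the wedge butt on the left, at crop pixels (120,267)–(148,335). The thin end is at (292,198)–(318,265), and the supply's front-left corner is at (333,170). I'll refine these with depth-based fits.

```bash
cat >> h.py <<'E'
def cloud(s):
    v,u=np.mgrid[:384,:512];K=s['intrinsics'];E=s['extrinsics'];d=s['depth']
    p=np.stack([(u-K[0,2])/K[0,0]*d,(v-K[1,2])/K[1,1]*d,d],-1)
    return (p-E[:3,3])@E[:3,:3]
def wedge(s,verbose=0):
    f=s['frame'];hsv=cv2.cvtColor(f,cv2.COLOR_BGR2HSV)
    m=cv2.inRange(hsv,(8,70,80),(25,255,255)); m[:,235:]=0;m[:170]=0;m[250:]=0
    n,l,st,c=cv2.connectedComponentsWithStats(m);i=1+st[1:,4].argmax()
    cn=cv2.findContours((l==i).astype('uint8'),0,2)[0][0]
    return cn,l==i
E
python3 - <<'E'
from h import *
s=dict(np.load('pics/t0.npz'));C=cloud(s)
m=((C[...,2]>.10)&(C[...,2]<.125)&(s['depth']>0)).astype('uint8')
m=cv2.morphologyEx(m,cv2.MORPH_OPEN,np.ones((5,5)))
n,l,st,c=cv2.connectedComponentsWithStats(m);i=1+st[1:,4].argmax()
cn=cv2.findContours((l==i).astype('uint8'),0,1)[0][0][:,0].astype(float)
w=np.array([P(s,*p,z=.114)[:2] for p in cn])
from scipy.optimize import least_squares
def res(p,L=.25,W=.22):
    c,sn=np.cos(p[2]),np.sin(p[2]);d=w-p[:2]
    x=np.abs(d@[c,sn])-L/2;y=np.abs(d@[-sn,c])-W/2
    return np.maximum(x,y)
r=least_squares(res,[.568,-.204,np.radians(-71.5)],loss='soft_l1',f_scale=.002);p=r.x
R=np.array([[np.cos(p[2]),-np.sin(p[2])],[np.sin(p[2]),np.cos(p[2])]])
foot=p[:2]+R@[-.105,.09];print('supply',p,np.degrees(p[2]),'foot',foot, 'rms',np.sqrt((res(p)**2).mean()),cv2.minAreaRect((w*1000).astype('float32')))
# wedge corners
for (u,v),z in zip([(120,267),(148,335),(318,265),(292,198)],[.018,.018,.002,.002]):
    q=P(s,150+(u+.5)/4-.5,140+(v+.5)/4-.5,z)[:2];print('W',q.round(4),'in supply frame mm',((q-foot)@R*1000).round(1))
d=lambda x:np.array([p for p in x])
for n,lo,hi in [('knobs',(-.037,-.18),(-.022,-.02))]:
    Q=(C[...,:2]-foot)@R;k=(Q[...,0]>lo[0])&(Q[...,0]<hi[0])&(Q[...,1]>lo[1])&(Q[...,1]<hi[1])
    print('knob z max',np.percentile(C[k][:,2],[50,80,90,97]))
hsv=cv2.cvtColor(s['frame'],cv2.COLOR_BGR2HSV)
for n,a,b in [('purple',(125,80,40),(160,255,255)),('turq',(80,120,60),(95,255,255))]:
    k=cv2.inRange(hsv,a,b)>0; k&=(C[...,2]<.05)&(s['depth']>0); Q=(C[k][:,:2]-foot)@R*1000; print(n,np.percentile(Q,[3,97],axis=0).round(),np.percentile(C[k][:,2],95))
E
```

```text
supply [ 0.56996433 -0.2022263  -1.23934972] -71.00950819240914 foot [ 0.62089769 -0.07365416] rms 0.0020827834696233198 ((569.7932739257812, -202.1005401611328), (219.60684204101562, 254.82875061035156), 18.956809997558594)
W [0.5874 0.0862] in supply frame mm [-162.1   20.3]
W [0.5471 0.07  ] in supply frame mm [-159.8  -23.1]
W [ 0.5866 -0.0289] in supply frame mm [-53.5 -17.9]
W [ 0.6273 -0.0139] in supply frame mm [-54.4  25.5]
knob z max [0.04814384 0.09681788 0.09870699 0.11038205]
purple [[-319.   29.]
 [-237.  120.]] 0.016419300014878395
turq [[-249. -165.]
 [-205.  -64.]] 0.016278881011488444
```

The wedge is nearly in line with the foot: in the supply frame its butt is at (-161,-1) and its thin end at (-54,+4) mm. First I'll roll the tool so its x axis points opposite the push direction and its jaws lie across it.

Request:
{"name": "jog_arm", "arguments": {"commands": [{"roll":-0.125,"fingers":18},{"roll":-0.125,"fingers":18},{"roll":-0.125,"fingers":18},{"roll":-0.125,"fingers":18},{"roll":-0.125,"fingers":18},{"roll":-0.125,"fingers":18},{"roll":-0.125,"fingers":18},{"roll":-0.125,"fingers":18},{"roll":-0.125,"fingers":18},{"roll":-0.125,"fingers":18},{"roll":-0.125,"fingers":18},{"roll":-0.125,"fingers":18}], "grip_force": 40}}

```text
invalid input at $.commands[0]: expected keys dx, dy, dz, roll, fingers
```

Request:
{"name": "jog_arm", "arguments": {"commands": [{"dx":0,"dy":0,"dz":0,"roll":-0.125,"fingers":18},{"dx":0,"dy":0,"dz":0,"roll":-0.125,"fingers":18},{"dx":0,"dy":0,"dz":0,"roll":-0.125,"fingers":18},{"dx":0,"dy":0,"dz":0,"roll":-0.125,"fingers":18},{"dx":0,"dy":0,"dz":0,"roll":-0.125,"fingers":18},{"dx":0,"dy":0,"dz":0,"roll":-0.125,"fingers":18},{"dx":0,"dy":0,"dz":0,"roll":-0.125,"fingers":18},{"dx":0,"dy":0,"dz":0,"roll":-0.125,"fingers":18},{"dx":0,"dy":0,"dz":0,"roll":-0.125,"fingers":18},{"dx":0,"dy":0,"dz":0,"roll":-0.125,"fingers":18},{"dx":0,"dy":0,"dz":0,"roll":-0.125,"fingers":18},{"dx":0,"dy":0,"dz":0,"roll":-0.125,"fingers":18}], "grip_force": 40}}

```text
time_s: 1.1
position: [0.1751, -0.5957, 0.2252]
tool_rot: [0.626, 0.78, 0.003, -0.005]
wrist_force: [0.9, 0.3, 0.4]
opening: 0.178
```

Request:
{"name": "jog_arm", "arguments": {"commands": [{"dx":0.9,"dy":0.9,"dz":0,"roll":-0.06,"fingers":18},{"dx":0.9,"dy":0.95,"dz":0,"roll":-0.04,"fingers":18},{"dx":0.9,"dy":0.95,"dz":0,"roll":0,"fingers":18},{"dx":0.9,"dy":0.95,"dz":0,"roll":0,"fingers":18},{"dx":0.9,"dy":0.95,"dz":0,"roll":0,"fingers":18},{"dx":0.9,"dy":0.95,"dz":0,"roll":0,"fingers":18},{"dx":0.9,"dy":0.95,"dz":0,"roll":0,"fingers":18},{"dx":0.9,"dy":0.95,"dz":0,"roll":0,"fingers":18},{"dx":0.9,"dy":0.95,"dz":0,"roll":0,"fingers":18},{"dx":0.9,"dy":0.95,"dz":0,"roll":0,"fingers":18},{"dx":0.9,"dy":0.95,"dz":0,"roll":0,"fingers":18},{"dx":0.9,"dy":0.95,"dz":0,"roll":0,"fingers":18}]}}

```text
time_s: 2.1
position: [0.3995, -0.1687, 0.2249]
tool_rot: [0.585, 0.811, 0.003, -0.006]
wrist_force: [0.7, -1.4, -0.2]
opening: 0.182
```

```bash
cat >> h.py <<'E'
from scipy.spatial.transform import Rotation as Ro
FOOT=np.array([.6209,-.07365]);YAW=-1.2393
RS=np.array([[np.cos(YAW),-np.sin(YAW)],[np.sin(YAW),np.cos(YAW)]])
def to(xs,ys,z):
    "report offsets (units of 30 mm) in tool axes to supply-frame point (m) and yaw roll to go"
    o=ctrl.get_obs();R=Ro.from_quat(o['tool_rot']).as_matrix()
    t=np.r_[FOOT+RS@[xs,ys],z]
    yaw=np.arctan2(R[1,0],R[0,0]);roll=(yaw-(YAW+np.pi)+np.pi)%(2*np.pi)-np.pi
    print('t',o['time_s'],'units',(R.T@(t-o['position'])/.03).round(3),'roll',round(roll,3),'sup',((o['position'][:2]-FOOT)@RS*1000).round(1),'z',o['position'][2].round(4),'F',RS.T@o['wrist_force'][:2],o['wrist_force'][2])
E
python3 -c "
from h import *
to(-.195,-.0005,.231)"
```

```text
t 2.1 units [ 7.171  7.926 -0.124] roll -0.009 sup [  17.8 -240.3] z 0.2249 F [1.51830803 0.20209959] -0.23179048742077482
```

Request:
{"name": "jog_arm", "arguments": {"commands": [{"dx":0.9,"dy":1,"dz":0,"roll":0,"fingers":18},{"dx":0.9,"dy":1,"dz":0,"roll":0,"fingers":18},{"dx":0.9,"dy":1,"dz":0,"roll":0,"fingers":18},{"dx":0.9,"dy":1,"dz":0,"roll":0,"fingers":18},{"dx":0.9,"dy":1,"dz":0,"roll":0,"fingers":18},{"dx":0.9,"dy":1,"dz":0,"roll":0,"fingers":18},{"dx":0.9,"dy":1,"dz":0,"roll":0,"fingers":18},{"dx":0.7,"dy":0.7,"dz":0,"roll":0,"fingers":18},{"dx":0,"dy":0,"dz":0,"roll":0,"fingers":18}]}}

```text
time_s: 2.85
position: [0.5554, 0.122, 0.2264]
tool_rot: [0.582, 0.813, 0.004, -0.005]
wrist_force: [0.2, 0.2, 0.2]
opening: 0.183
```

```bash
python3 -c "
from h import *
to(-.195,-.0005,.10)"
```

```text
t 2.85 units [-0.432 -0.075  4.208] roll -0.004 sup [-206.3    1.7] z 0.2264 F [-0.13240064  0.28949745] 0.19527518860898652
```

Request:
{"name": "jog_arm", "arguments": {"commands": [{"dx":-0.4,"dy":-0.07,"dz":0.9,"roll":0,"fingers":18},{"dx":0,"dy":0,"dz":0.9,"roll":0,"fingers":18},{"dx":0,"dy":0,"dz":0.9,"roll":0,"fingers":18},{"dx":0,"dy":0,"dz":0.9,"roll":0,"fingers":18},{"dx":0,"dy":0,"dz":0.8,"roll":0,"fingers":18},{"dx":0,"dy":0,"dz":0.6,"roll":0,"fingers":18},{"dx":0,"dy":0,"dz":0.5,"roll":0,"fingers":18},{"dx":0,"dy":0,"dz":0.4,"roll":0,"fingers":18},{"dx":0,"dy":0,"dz":0,"roll":0,"fingers":18}]}}

```text
time_s: 3.6
position: [0.5557, 0.1128, 0.0408]
tool_rot: [0.58, 0.814, 0.003, -0.006]
wrist_force: [-0.8, 0.7, 0.9]
opening: 0.182
```

```bash
python3 -c "
from h import *
to(-.195,-.0005,.009)
s=snap('wrist','w1');t=snap('top','t1')
a=cv2.resize(s['frame'],(533,400));b=cv2.resize(t['frame'][130:280,150:250],None,fx=2.66,fy=2.66)
cv2.imwrite('pics/w1v.png',np.hstack([a,b[:400]if b.shape[0]>=400 else np.pad(b,((0,400-b.shape[0]),(0,0),(0,0)))]))"
```

```text
t 3.6 units [-0.096  0.015  1.059] roll 0.001 sup [-197.5   -0.9] z 0.0408 F [-0.90373475 -0.55510997] 0.8984401218967529
```

View pics/w1v.png

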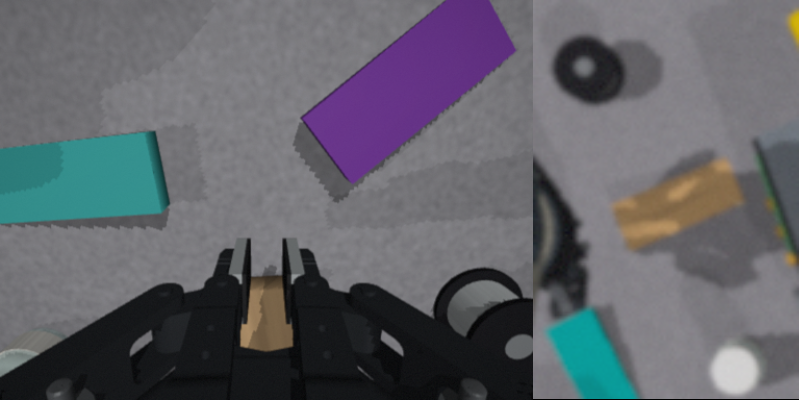

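The wrist picture shows the wedge's butt at about (267,345), centred between the fingers. The turquoise and purple pieces, at (80,180) and (410,90), are clear of them. I'll descend and approach.

Request:
{"name": "jog_arm", "arguments": {"commands": [{"dx":0,"dy":0,"dz":0.5,"roll":0,"fingers":18},{"dx":0,"dy":0,"dz":0.4,"roll":0,"fingers":18},{"dx":-0.15,"dy":0,"dz":0.2,"roll":0,"fingers":18},{"dx":-0.2,"dy":0,"dz":0,"roll":0,"fingers":18},{"dx":-0.2,"dy":0,"dz":0,"roll":0,"fingers":18},{"dx":-0.2,"dy":0,"dz":0,"roll":0,"fingers":18},{"dx":-0.2,"dy":0,"dz":0,"roll":0,"fingers":18},{"dx":-0.2,"dy":0,"dz":0,"roll":0,"fingers":18},{"dx":0,"dy":0,"dz":0,"roll":0,"fingers":18},{"dx":0,"dy":0,"dz":0,"roll":0,"fingers":18}]}}

```text
time_s: 4.53
position: [0.5746, 0.0767, 0.0149]
tool_rot: [0.581, 0.814, 0.008, -0.001]
wrist_force: [-0.2, 0.7, -0.1]
opening: 0.18
```

```bash
python3 -c "
from h import *
to(-.14,0,.009)"
```

```text
t 4.5333 units [-0.576 -0.175  0.187] roll 0.0 sup [-157.2    5.2] z 0.0149 F [-0.69681807  0.04112862] -0.14195762571447523
```

Request:
{"name": "jog_arm", "arguments": {"commands": [{"dx":0.1,"dy":-0.1,"dz":0.1,"roll":0,"fingers":18},{"dx":0,"dy":-0.1,"dz":0.1,"roll":0,"fingers":18},{"dx":-0.15,"dy":0,"dz":0,"roll":0,"fingers":18},{"dx":-0.15,"dy":0,"dz":0,"roll":0,"fingers":18},{"dx":-0.15,"dy":0,"dz":0,"roll":0,"fingers":18},{"dx":-0.15,"dy":-0.02,"dz":0,"roll":0,"fingers":18},{"dx":-0.15,"dy":-0.02,"dz":0,"roll":0,"fingers":18},{"dx":0,"dy":0,"dz":0,"roll":0,"fingers":18}]}}

```text
time_s: 5.2
position: [0.5737, 0.0545, 0.008]
tool_rot: [0.58, 0.814, 0.008, -0.001]
wrist_force: [-0.5, -0.1, 0.3]
opening: 0.179
```

```bash
python3 -c "
from h import *
to(-.118,0,.009)
t=snap('top','t2');s=snap('wrist','w2');u=snap('scene','s2')
a=cv2.resize(t['frame'][150:250,160:260],(400,400),interpolation=2);b=cv2.resize(s['frame'],(400,300))
u2=cv2.resize(u['frame'][150:250,200:333],(400,300))
cv2.imwrite('pics/v2.png',np.hstack([np.vstack([a,np.zeros((200,400,3),'uint8')]),np.vstack([b,u2])]))"
```

```text
t 5.2 units [-0.619  0.095 -0.038] roll 0.001 sup [-136.6   -2.9] z 0.008 F [-0.07094754 -0.46123286] 0.2632575076283493
```

View pics/v2.png

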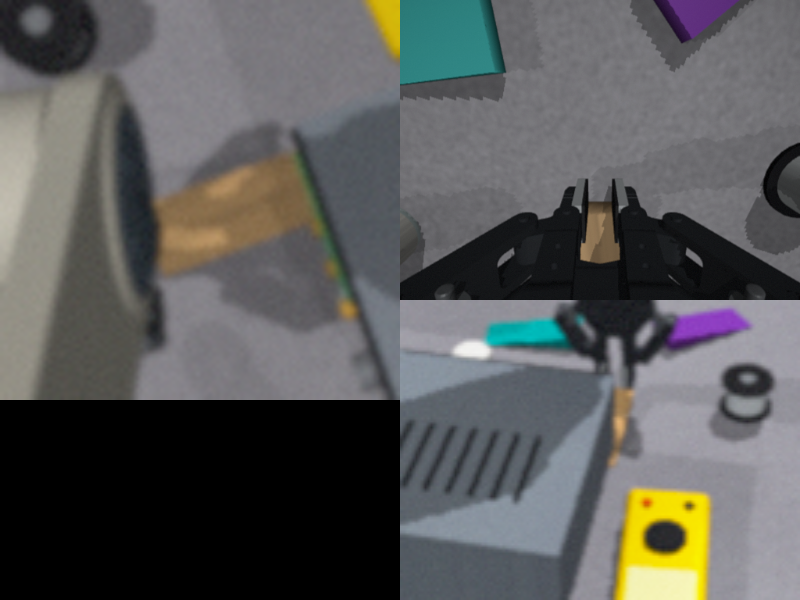

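The top crop shows the wedge's long edges running from (165,198) to (290,152) and from (162,275) to (316,227), entering under the panel. The wrist view shows both fingers on the butt.

```bash
python3 -c "
from h import *
t=dict(np.load('pics/t2.npz'))
for (u,v),z in zip([(165,200),(290,152),(162,275),(316,227)],[.015,.004,.015,.004]):
    print(((P(t,160+(u+.5)/4-.5,150+(v+.5)/4-.5,z)[:2]-FOOT)@RS*1000).round(1))
to(-.118,0,.009)"
```

```text
[-110.1   18.2]
[-31.7  20.6]
[-126.6  -22.8]
[-32.5 -27.1]
t 5.35 units [-0.645  0.096 -0.039] roll 0.002 sup [-137.4   -2.9] z 0.008 F [-0.3420554   0.14192381] -0.8311010202809964
```

The wedge is within about 3 mm of the foot's centre line and square to it. I'll go on in small steps, watching the force.

Request:
{"name": "jog_arm", "arguments": {"commands": [{"dx":-0.15,"dy":0.02,"dz":0,"roll":0,"fingers":18},{"dx":-0.15,"dy":0.02,"dz":0,"roll":0,"fingers":18},{"dx":-0.15,"dy":0.02,"dz":0,"roll":0,"fingers":18},{"dx":-0.15,"dy":0.02,"dz":0,"roll":0,"fingers":18},{"dx":-0.1,"dy":0.01,"dz":0,"roll":0,"fingers":18},{"dx":0,"dy":0,"dz":0,"roll":0,"fingers":18}]}}

```text
time_s: 5.85
position: [0.584, 0.0348, 0.0079]
tool_rot: [0.58, 0.815, 0.008, -0.001]
wrist_force: [-0.6, 0.3, -0.3]
opening: 0.182
```

```bash
python3 -c "
from h import *
to(-.112,0,.009)"
```

```text
t 5.85 units [-0.083 -0.013 -0.038] roll 0.002 sup [-114.5    0.4] z 0.0079 F [-0.43626712 -0.46415452] -0.2747400639643513
```

Request:
{"name": "jog_arm", "arguments": {"commands": [{"dx":-0.06,"dy":0,"dz":0,"roll":0,"fingers":18},{"dx":-0.06,"dy":0,"dz":0,"roll":0,"fingers":18},{"dx":-0.06,"dy":0,"dz":0,"roll":0,"fingers":18}]}}

```text
time_s: 6.1
position: [0.5859, 0.0292, 0.0078]
tool_rot: [0.58, 0.815, 0.008, -0.001]
wrist_force: [0.0, 0.1, 0.0]
opening: 0.178
```

Request:
{"name": "jog_arm", "arguments": {"commands": [{"dx":-0.06,"dy":0,"dz":0,"roll":0,"fingers":18},{"dx":-0.06,"dy":0,"dz":0,"roll":0,"fingers":18}]}}

```text
time_s: 6.27
position: [0.5871, 0.0256, 0.0077]
tool_rot: [0.58, 0.815, 0.008, -0.001]
wrist_force: [0.4, 0.7, 0.4]
opening: 0.185
```

```bash
python3 -c "
from h import *
to(-.112,0,.009)"
```

```text
t 6.2667 units [ 0.239 -0.01  -0.04 ] roll 0.002 sup [-104.9    0.3] z 0.0077 F [-0.53185853  0.5793985 ] 0.4435223381360438
```

Request:
{"name": "jog_arm", "arguments": {"commands": [{"dx":-0.06,"dy":0,"dz":0,"roll":0,"fingers":18},{"dx":-0.06,"dy":0,"dz":0,"roll":0,"fingers":18}]}}

```text
time_s: 6.43
position: [0.5883, 0.0219, 0.0077]
tool_rot: [0.58, 0.815, 0.008, -0.001]
wrist_force: [0.2, 0.7, 0.0]
opening: 0.179
```

Request:
{"name": "jog_arm", "arguments": {"commands": [{"dx":-0.06,"dy":0,"dz":0,"roll":0,"fingers":18}]}}

```text
time_s: 6.52
position: [0.5889, 0.0201, 0.0077]
tool_rot: [0.58, 0.815, 0.008, -0.001]
wrist_force: [0.1, -0.2, -0.1]
opening: 0.179
```

Request:
{"name": "jog_arm", "arguments": {"commands": [{"dx":-0.06,"dy":0,"dz":0,"roll":0,"fingers":18}]}}

```text
time_s: 6.6
position: [0.5896, 0.0182, 0.0077]
tool_rot: [0.58, 0.815, 0.008, -0.001]
wrist_force: [-0.4, 0.9, 0.2]
opening: 0.182
```

Request:
{"name": "jog_arm", "arguments": {"commands": [{"dx":-0.06,"dy":0,"dz":0,"roll":0,"fingers":18},{"dx":-0.06,"dy":0,"dz":0,"roll":0,"fingers":18}]}}

```text
time_s: 6.77
position: [0.5909, 0.0144, 0.0076]
tool_rot: [0.58, 0.815, 0.008, -0.001]
wrist_force: [-0.5, 1.6, -0.5]
opening: 0.178
```

Request:
{"name": "jog_arm", "arguments": {"commands": [{"dx":-0.06,"dy":0,"dz":0,"roll":0,"fingers":18}]}}

```text
time_s: 6.85
position: [0.5916, 0.0125, 0.0076]
tool_rot: [0.58, 0.815, 0.008, -0.001]
wrist_force: [-0.2, -1.2, 0.5]
opening: 0.178
```

Request:
{"name": "jog_arm", "arguments": {"commands": [{"dx":-0.06,"dy":0,"dz":0,"roll":0,"fingers":18}]}}

```text
time_s: 6.93
position: [0.5922, 0.0106, 0.0076]
tool_rot: [0.58, 0.815, 0.008, -0.001]
wrist_force: [-0.6, -0.3, -0.4]
opening: 0.18
```

Request:
{"name": "jog_arm", "arguments": {"commands": [{"dx":-0.06,"dy":0,"dz":0,"roll":0,"fingers":18}]}}

```text
time_s: 7.02
position: [0.5928, 0.0088, 0.0075]
tool_rot: [0.58, 0.815, 0.008, -0.001]
wrist_force: [-0.4, 3.2, 1.5]
opening: 0.181
```

Request:
{"name": "jog_arm", "arguments": {"commands": [{"dx":-0.06,"dy":0,"dz":0,"roll":0,"fingers":18}]}}

```text
time_s: 7.1
position: [0.5931, 0.0075, 0.0075]
tool_rot: [0.58, 0.815, 0.008, -0.002]
wrist_force: [-1.8, 8.6, 3.5]
opening: 0.183
```

```bash
python3 -c "
from h import *
to(-.085,0,.009)
u=snap('scene','s3');t=snap('top','t3');s=snap('wrist','w3')
a=cv2.resize(t['frame'][140:260,160:280],(400,400),interpolation=2);b=cv2.resize(s['frame'],(400,300))
u2=cv2.resize(u['frame'][150:240,180:300],(400,300))
cv2.imwrite('pics/v3.png',np.hstack([np.vstack([a,np.zeros((200,400,3),'uint8')]),np.vstack([b,u2])]))"
```

```text
t 7.1 units [-0.024 -0.004 -0.049] roll 0.002 sup [-85.7   0.1] z 0.0075 F [-8.75066451  1.14844867] 3.480380732794991
```

View pics/v3.png

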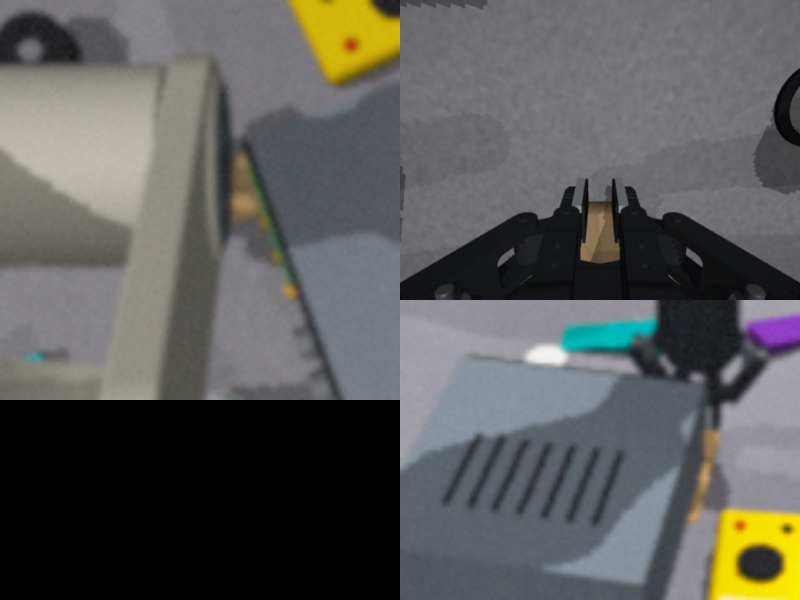

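The resistance rose from 3 to 8.7 N over the last 2 mm, so the foot bears on the wedge. That puts the thin end about 35 mm past the foot's centre, consistent with a pad height near 8.7 mm. The wrist view shows the butt still square between the fingers at about (600,235). I'll back off straight, rise and shut the fingers.

Request:
{"name": "jog_arm", "arguments": {"commands": [{"dx":0.1,"dy":0,"dz":0,"roll":0,"fingers":18},{"dx":0.3,"dy":0,"dz":0,"roll":0,"fingers":18},{"dx":0.6,"dy":0,"dz":0,"roll":0,"fingers":18},{"dx":0.6,"dy":0,"dz":0,"roll":0,"fingers":18},{"dx":0,"dy":0,"dz":-0.8,"roll":0,"fingers":18},{"dx":0,"dy":0,"dz":-0.9,"roll":0,"fingers":0},{"dx":0,"dy":0,"dz":-0.9,"roll":0,"fingers":0},{"dx":0,"dy":0,"dz":-0.9,"roll":0,"fingers":0},{"dx":0,"dy":0,"dz":-0.9,"roll":0,"fingers":0},{"dx":0,"dy":0,"dz":-0.9,"roll":0,"fingers":0},{"dx":0,"dy":0,"dz":0,"roll":0,"fingers":0}]}}

```text
time_s: 8.17
position: [0.5722, 0.0559, 0.1713]
tool_rot: [0.579, 0.815, 0.005, -0.002]
wrist_force: [1.6, 0.0, 0.4]
opening: 0.001
```

```bash
python3 -c "
from h import *
to(0,0,.135)
w=snap('wrist','w4')
t=snap('top','t4')
a=cv2.resize(t['frame'][140:260,160:280],(400,400),interpolation=2);b=cv2.resize(w['frame'],(400,300))
cv2.imwrite('pics/v4.png',np.hstack([a,np.vstack([b,np.zeros((100,400,3),'uint8')])]))"
```

```text
t 8.1667 units [-4.625  0.102  1.162] roll 0.004 sup [-138.4   -3.8] z 0.1713 F [0.49136196 1.49767548] 0.4369506635688158
```

View pics/v4.png

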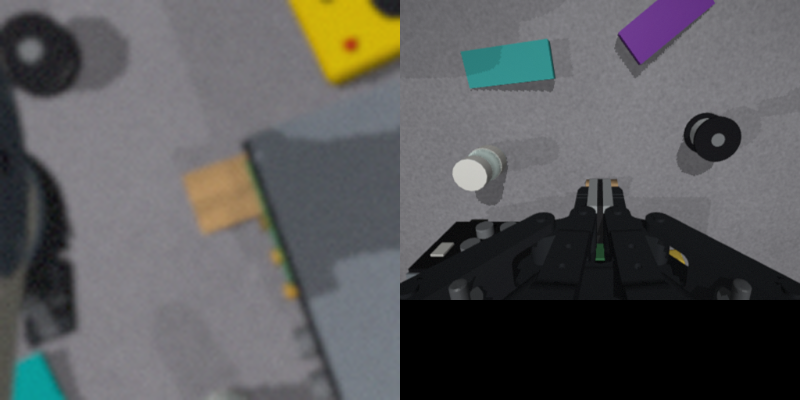

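The wedge stayed under the supply, with its butt at crop pixels (185,177)–(204,234). The supply's corner is at (245,145). I'll check the numbers and then go above the press spot.

```bash
python3 -c "
from h import *
t=dict(np.load('pics/t4.npz'));t0=dict(np.load('pics/t0.npz'))
for (u,v),z in zip([(185,177),(204,234),(245,145)],[.018,.018,.114]):
    print(((P(t,160+(u+.5)*.3-.5,140+(v+.5)*.3-.5,z)[:2]-FOOT)@RS*1000).round(1))
g=lambda s:cv2.cvtColor(s['frame'],6)[150:300,245:400].astype('float32')
print('shift px',cv2.phaseCorrelate(g(t0),g(t)))"
```

```text
[-72.6  21.4]
[-73.7 -21.3]
[-20.6  14.3]
shift px ((0.038904990721434274, -0.0024297355580813473), 0.7071508467992147)
```

Request:
{"name": "jog_arm", "arguments": {"commands": [{"dx":-0.8,"dy":0.02,"dz":0,"roll":0,"fingers":0},{"dx":-0.8,"dy":0.02,"dz":0,"roll":0,"fingers":0},{"dx":-0.8,"dy":0.02,"dz":0,"roll":0,"fingers":0},{"dx":-0.8,"dy":0.02,"dz":0,"roll":0,"fingers":0},{"dx":-0.6,"dy":0.02,"dz":0,"roll":0,"fingers":0},{"dx":-0.4,"dy":0,"dz":0.3,"roll":0,"fingers":0},{"dx":-0.2,"dy":0,"dz":0.3,"roll":0,"fingers":0},{"dx":0,"dy":0,"dz":0,"roll":0,"fingers":0}]}}

```text
time_s: 8.93
position: [0.6108, -0.0699, 0.1337]
tool_rot: [0.578, 0.816, -0.0, -0.011]
wrist_force: [-0.4, 0.5, 0.4]
opening: -0.0
```

```bash
python3 -c "
from h import *
to(0,0,.117)"
```

```text
t 8.9333 units [-0.241  0.284  0.548] roll 0.008 sup [-6.9 -8.3] z 0.1337 F [-0.55004287 -0.19860527] 0.3695680372130744
```

The wedge is centred on the foot line and square to it, with its butt at x=-73 mm. The supply has not moved (0.04 px). Now I'll centre on the spot and press gently.

Request:
{"name": "jog_arm", "arguments": {"commands": [{"dx":-0.2,"dy":0.25,"dz":0,"roll":0,"fingers":0},{"dx":-0.05,"dy":0.04,"dz":0.15,"roll":0,"fingers":0},{"dx":0,"dy":0,"dz":0.15,"roll":0,"fingers":0},{"dx":0,"dy":0,"dz":0.1,"roll":0,"fingers":0},{"dx":0,"dy":0,"dz":0.05,"roll":0,"fingers":0},{"dx":0,"dy":0,"dz":0,"roll":0,"fingers":0}]}}

```text
time_s: 9.43
position: [0.6198, -0.0704, 0.1152]
tool_rot: [0.577, 0.817, -0.002, -0.014]
wrist_force: [0.2, -0.5, 1.0]
opening: 0.002
```

```bash
python3 -c "
from h import *
to(0,0,.114)"
```

```text
t 9.4333 units [-0.114  0.001  0.039] roll 0.01 sup [-3.4 -0. ] z 0.1152 F [0.56363874 0.03280883] 0.9702897734132605
```

Request:
{"name": "jog_arm", "arguments": {"commands": [{"dx":-0.1,"dy":0,"dz":0,"roll":0,"fingers":0},{"dx":0,"dy":0,"dz":0.03,"roll":0,"fingers":0},{"dx":0,"dy":0,"dz":0.03,"roll":0,"fingers":0}]}}

```text
time_s: 9.68
position: [0.6209, -0.0727, 0.1141]
tool_rot: [0.576, 0.817, -0.001, -0.013]
wrist_force: [-2.7, 1.4, 7.7]
opening: -0.0
```

Request:
{"name": "jog_arm", "arguments": {"commands": [{"dx":0,"dy":0,"dz":0.03,"roll":0,"fingers":0}]}}

```text
time_s: 9.77
position: [0.6209, -0.0726, 0.114]
tool_rot: [0.576, 0.817, -0.001, -0.013]
wrist_force: [-3.8, 1.4, 10.9]
opening: 0.002
```

Request:
{"name": "jog_arm", "arguments": {"commands": [{"dx":0,"dy":0,"dz":0.03,"roll":0,"fingers":0}]}}

```text
time_s: 9.85
position: [0.6209, -0.0726, 0.1141]
tool_rot: [0.576, 0.817, -0.001, -0.013]
wrist_force: [-3.2, 0.4, 8.0]
opening: 0.003
```

The corner holds 8–11 N with z constant at 0.114, so it does not dip. I'll hold briefly and then move clear.

Request:
{"name": "jog_arm", "arguments": {"commands": [{"dx":0,"dy":0,"dz":0.03,"roll":0,"fingers":0},{"dx":0,"dy":0,"dz":0.04,"roll":0,"fingers":0},{"dx":0,"dy":0,"dz":0.04,"roll":0,"fingers":0},{"dx":0,"dy":0,"dz":0.04,"roll":0,"fingers":0}]}}

```text
time_s: 10.18
position: [0.621, -0.0726, 0.1141]
tool_rot: [0.576, 0.817, -0.001, -0.012]
wrist_force: [-5.3, 0.8, 9.5]
opening: 0.001
```

Request:
{"name": "jog_arm", "arguments": {"commands": [{"dx":0,"dy":0,"dz":-0.1,"roll":0,"fingers":0},{"dx":0,"dy":0,"dz":-0.4,"roll":0,"fingers":0},{"dx":0,"dy":0,"dz":-0.9,"roll":0,"fingers":0},{"dx":0,"dy":0,"dz":-0.9,"roll":0,"fingers":0},{"dx":0.8,"dy":0,"dz":-0.5,"roll":0,"fingers":0},{"dx":0.9,"dy":0,"dz":-0.5,"roll":0,"fingers":0},{"dx":0.9,"dy":0,"dz":0,"roll":0,"fingers":0},{"dx":0.9,"dy":0,"dz":0,"roll":0,"fingers":0},{"dx":0.9,"dy":0,"dz":0,"roll":0,"fingers":0},{"dx":0.9,"dy":0,"dz":0,"roll":0,"fingers":0},{"dx":0.5,"dy":0,"dz":0,"roll":0,"fingers":0},{"dx":0,"dy":0,"dz":0,"roll":0,"fingers":0}]}}

```text
time_s: 11.18
position: [0.5656, 0.0947, 0.2329]
tool_rot: [0.579, 0.816, 0.004, -0.008]
wrist_force: [-0.4, 0.4, 0.0]
opening: 0.001
```

```bash
python3 -c "
from h import *
to(0,0,.2)
t=snap('top','t5');t0=dict(np.load('pics/t0.npz'));t4=dict(np.load('pics/t4.npz'))
g=lambda s:cv2.cvtColor(s['frame'],6)[150:300,245:400].astype('float32')
print('shift px',cv2.phaseCorrelate(g(t0),g(t)))
C0=cloud(t0);C=cloud(t)
for n,p in [('FL',(.02,-.01)),('FR',(.02,-.17)),('BL',(.2,0)),('BR',(.2,-.17))]:
    k=lambda C:np.median(C[(np.abs((C[...,:2]-FOOT)@RS-p)<.015).all(-1)&(C[...,2]>.09)&(C[...,2]<.13)][:,2])
    print(n,k(C0),k(C))
cv2.imwrite('pics/v5.png',cv2.resize(t['frame'][100:300,110:377],(800,600),interpolation=2))"
```

```text
t 11.1833 units [-5.925 -0.112  0.998] roll 0.005 sup [-177.2    2.5] z 0.2329 F [-0.47181392 -0.22034713] 0.026788026259967138
shift px ((-0.025466970354074192, 0.04573200305956959), 0.6965353487332662)
FL 0.11271933038886242 0.11285557862223311
FR 0.11269985623849128 0.11267695040916685
BL 0.11295140045217786 0.11316452384539391
BR 0.11277547632239684 0.11265886017441966
```

View pics/v5.png

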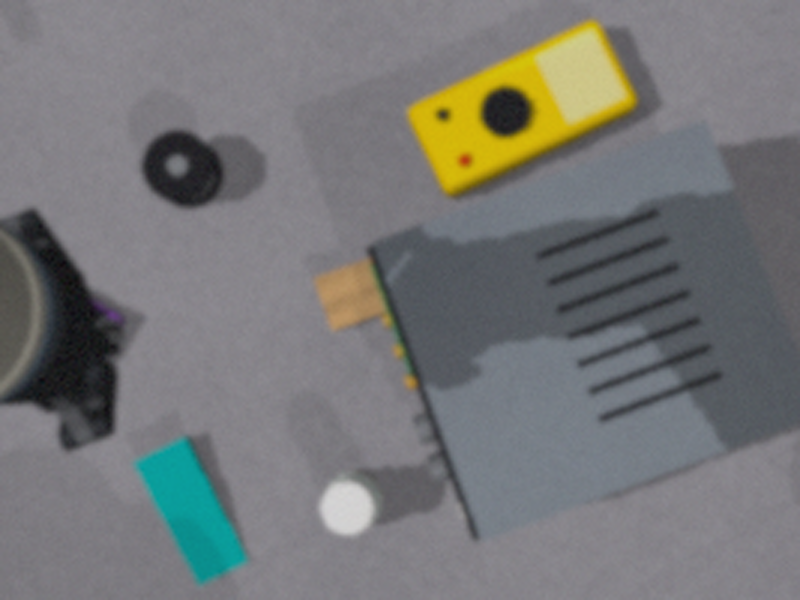

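The wedge is still in place, with its butt at about (325,300). The supply is level to the depth camera (corners changed by 0.2 mm or less) and has not shifted. The arm is clear and the bystanders are where they were, so I'm handing in.

```bash
python3 -c "
from cell import ctrl
print(ctrl.job_done())"
```

```text
the job is handed in; nothing more can be done
None
```

I pushed the wedge along the bench, thin end first, under the front left foot until the foot bore on it. Then I pressed on the case above the foot with the shut fingertips, moved clear and handed the job in at about 11 s of the 51 s allowed.

- **Wedging:** resistance along the push rose from noise to about 8.7 N over the last 3 mm, and I stopped there. The wedge was square and centred on the foot line to within about 1 mm, and it stayed put when released.
- **Press test:** the corner took 8–11 N with the fingertip height constant at 114 mm, so it did not dip. The press also put up to about 5 N of sideways force on the case.
- **Final view:** the supply had not shifted (under 0.1 px), and its corner heights had changed by 0.2 mm or less, which I take to be camera noise. The reel, jar, multimeter and turquoise piece looked undisturbed. The purple piece was mostly hidden by the arm, and the screwdriver and block were outside the crop, but the arm never went down near any of these three.
- **Disagreement:** my hand-read position of the case's left edge differed from the depth fit by about 5 mm. Comparing both sides of the case puts the error in the foot's position at about 1 mm.

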